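# Find the free flap of the waste box and push it open

### The job

The waste box is needed for used mixing sticks. Three of the four identical metal flaps on top of the blue box are blocked from beneath and one is free: press on the flaps' ribbed strips one after another with the fingertips until you find the one that rocks, then push that flap wide open, to more than 45 degrees, and leave it standing open. Do not force the blocked flaps, and leave the things in the side tray and on the bench where they are; nothing is picked up.

Things in the scene. Friction and masses are not known exactly. Their poses are not given: they have to be found in the camera images.
- waste_box: blue steel box fixed to the bench, 261 mm (its x) by 221 mm (its y), top 80 mm above the bench. Origin on the bench under the centre of the four flaps; x away from the robot, y left, z up; yaw varies. Bare-metal flaps, each 113 (x) x 93 (y) x 5 mm, flush with the top, centres at x, y = +-63, +-53 mm. An 85 mm wide open tray joins its left side (+y), floor 30 mm up. Over 60 N counts as forcing.
- flap_near_left (a joint): tilt of the near left flap (rad) about its axle, which runs through its centre along the box's y: 0 closed, positive with the edge towards the robot down, negative with the far edge down, stops at +-1.25. A free flap tips either way under about 2 N at a strip and stays where it is left; a blocked one stops after under 2 mm at the strip. Which one is free varies, unseen.
- press_near_left (a point): point on the box's top face, mid-strip, on the near left flap's black ribbed strip nearer the robot, 44 mm before the axle (a like strip lies 44 mm behind it); fixed to the box, does not move with the flap; axes as the box's. The opening round the flap is 117 x 97 mm; under the free flap it is clear to 60 mm below the top. Walls between openings: 9 mm.
- flap_near_right (a joint): tilt of the near right flap (rad) about its axle, which runs through its centre along the box's y: 0 closed, positive with the edge towards the robot down, negative with the far edge down, stops at +-1.25. A free flap tips either way under about 2 N at a strip and stays where it is left; a blocked one stops after under 2 mm at the strip. Which one is free varies, unseen.
- press_near_right (a point): point on the box's top face, mid-strip, on the near right flap's black ribbed strip nearer the robot, 44 mm before the axle (a like strip lies 44 mm behind it); fixed to the box, does not move with the flap; axes as the box's. The opening round the flap is 117 x 97 mm; under the free flap it is clear to 60 mm below the top. Walls between openings: 9 mm.
- flap_far_left (a joint): tilt of the far left flap (rad) about its axle, which runs through its centre along the box's y: 0 closed, positive with the edge towards the robot down, negative with the far edge down, stops at +-1.25. A free flap tips either way under about 2 N at a strip and stays where it is left; a blocked one stops after under 2 mm at the strip. Which one is free varies, unseen.
- press_far_left (a point): point on the box's top face, mid-strip, on the far left flap's black ribbed strip nearer the robot, 44 mm before the axle (a like strip lies 44 mm behind it); fixed to the box, does not move with the flap; axes as the box's. The opening round the flap is 117 x 97 mm; under the free flap it is clear to 60 mm below the top. Walls between openings: 9 mm.
- flap_far_right (a joint): tilt of the far right flap (rad) about its axle, which runs through its centre along the box's y: 0 closed, positive with the edge towards the robot down, negative with the far edge down, stops at +-1.25. A free flap tips either way under about 2 N at a strip and stays where it is left; a blocked one stops after under 2 mm at the strip. Which one is free varies, unseen.
- press_far_right (a point): point on the box's top face, mid-strip, on the far right flap's black ribbed strip nearer the robot, 44 mm before the axle (a like strip lies 44 mm behind it); fixed to the box, does not move with the flap; axes as the box's. The opening round the flap is 117 x 97 mm; under the free flap it is clear to 60 mm below the top. Walls between openings: 9 mm.
- sanding_block: dark blue sanding block, 65x110x24 mm, lying in the side tray of the waste box; origin under its centre. A bystander.
- tape_roll_3: small roll of dark tape, 50 mm across, 19 mm high, lying in the side tray of the waste box; origin under its centre. A bystander.
- glaze_tube: red and white tube, 50x176x34 mm, lying on the bench to the left; origin under its centre. A bystander.
- tape_roll_1: roll of cream masking tape, 99 mm across, 25 mm high, lying flat on the bench to the left; origin under its centre. A bystander.
- spreader_yellow: yellow spreader, 82x99x10 mm, lying on the bench to the right; origin under its centre. A bystander.
- brush_1: flat brush with red-brown handle, 50x240x13 mm, lying on the bench to the right; origin under its centre. A bystander.

How it is judged:
On the way:
1. the free flap rocks under the robot's touch (contact force between any of the fingers, the arm and waste_box above 0.3 N and ((value of joint flap_near_left above 0.1 rad or value of joint flap_near_left below -0.1 rad) or (value of joint flap_near_right above 0.1 rad or value of joint flap_near_right below -0.1 rad) or (value of joint flap_far_left above 0.1 rad or value of joint flap_far_left below -0.1 rad) or (value of joint flap_far_right above 0.1 rad or value of joint flap_far_right below -0.1 rad))), for 0.02 s.
At the end, for the whole second after the job is handed in: the free flap stands open by more than 0.75 rad (43 degrees) either way and at rest; the other flaps are closed (within 0.08 rad) (((value of joint flap_near_left above 0.75 rad or value of joint flap_near_left below -0.75 rad) or (value of joint flap_near_right above 0.75 rad or value of joint flap_near_right below -0.75 rad) or (value of joint flap_far_left above 0.75 rad or value of joint flap_far_left below -0.75 rad) or (value of joint flap_far_right above 0.75 rad or value of joint flap_far_right below -0.75 rad)) and ((value of joint flap_near_left above 0.75 rad or value of joint flap_near_left below -0.75 rad) or not (value of joint flap_near_left above 0.08 rad or value of joint flap_near_left below -0.08 rad)) and ((value of joint flap_near_right above 0.75 rad or value of joint flap_near_right below -0.75 rad) or not (value of joint flap_near_right above 0.08 rad or value of joint flap_near_right below -0.08 rad)) and ((value of joint flap_far_left above 0.75 rad or value of joint flap_far_left below -0.75 rad) or not (value of joint flap_far_left above 0.08 rad or value of joint flap_far_left below -0.08 rad)) and ((value of joint flap_far_right above 0.75 rad or value of joint flap_far_right below -0.75 rad) or not (value of joint flap_far_right above 0.08 rad or value of joint flap_far_right below -0.08 rad)) and velocity of joint flap_near_left between -0.05 and 0.05 rad/s and velocity of joint flap_near_right between -0.05 and 0.05 rad/s and velocity of joint flap_far_left between -0.05 and 0.05 rad/s and velocity of joint flap_far_right between -0.05 and 0.05 rad/s); the robot touches nothing.
It fails at once if the box is pressed with more than 60 N (contact force between any of the fingers, the arm and waste_box above 60 N).
It fails at once if a thing in the side tray or on the bench is moved by more than 30 mm or lifted (distance of any of sanding_block, tape_roll_3, glaze_tube, tape_roll_1, spreader_yellow, brush_1 from where it was at the start of the episode above 0.03 m).
It also fails if it takes over 48 s, if anything falls off the work surface, if the arm or the gripper's body presses on something with over 40 N, if the wrist force passes 120 N, or if a joint passes its speed limit or range.

### The arm

A 6-joint arm with a two-finger parallel gripper is mounted at the origin on a cart in front of the work surface, level with it; the furniture and walls round the work are solid. World frame = base frame: x ahead of the robot, y to its left, z up, the work surface at z = 0. Lengths are in m, angles in rad, forces in N, time in s.
With the tool pointing down it reaches from about 0.275 to 0.75 m from the base axis. Payload 10.2 kg.
Tool frame: the origin (TCP) lies at the very end of the fingers, on their centre line; the grasp point (between the pads) lies 19 mm behind it; x points along the fingers, z is the direction in which the jaws open and shut, and the axes are right-handed (so a half turn about x gives the same grasp; the last joint's range is limited). The gripper opens to 85 mm and grips with 20 to 120 N. Pads are 22 mm wide; open, the fingers measure 114 mm over their backs; the gripper's body (76 mm by 85 mm) begins 54 mm behind the grasp point. The pads swing forward as they close: fully open they stand 13 mm farther back than shut.
Start: joints at [1.052, 0.313, 1.498, -0, 1.331, -0.223], TCP at [0.153, 0.502, 0.231] pointing down, gripper open.
Joint ranges: [-2.94, 2.94], [-0.97, 2.17], [0.19, 2.56], [-1.23, 4.37], [0.02, 3.11], [-2.88, 2.88]. Speed limits (rad/s): [2.39, 2.39, 3.01, 3.14, 3.14, 3.14].

### API

Orientations are given as a rotation vector (axis times angle).
In Python, from workcell import ctrl gives the robot as it stands.
- The arm moves only by the tool drive_tool, never from a script. Its argument "targets" is a list of rows, each an object with "offset": the shift along the tool's x, y, z in mm, a list of three; "roll": the turn about the tool's x in degrees. A call has 1 to 8 rows; each row is the pose to reach, as a shift and turn from the pose commanded when the call began, along the tool's axes at that moment; what a row does not reach only later rows make up. A row lasts 1/10 s, in which the tool goes at most 50 mm and 8.59 degrees, less where a joint would pass 70% of its speed; a pose out of reach is approached as far as the arm can. A call with a gripper value outside its range is refused whole. "grip" is the closure, from 0 (fully open) to 1 (shut), set as the call begins (left out, the last holds). The fingers move at their own pace and stop on an object; "grip_force" is the grip in N (left out, the last holds). Time passes only in rows, so rows that repeat a pose let the fingers close. It gives the time, the measured TCP pose, the force and the opening at its end, in the units of the state.
- ctrl.observe(): the state, without advancing time (a new reading comes with each control period).
- ctrl.read_camera(name): name is "scene" or "top" or "wrist"; returns the picture (420x560x3 uint8, red, green, blue); there is no depth.
- ctrl.camera_info(name): a dict with "vfov" (degrees; the focal length in pixels is half the picture's height over the tangent of half this angle, whatever the lens; pixels are square), "cx", "cy" (the principal point, pixels), "rvec" (rotation vector, rad) and "tvec" (3), from world to camera coordinates, as OpenCV has them; the wrist camera has in their place "T_tool_cam" (4x4, takes a point from camera to tool coordinates, whose origin is the TCP and whose axes are the tool frame's). Camera axes: x right, y down, z forward; pixel columns grow to the right and rows downward; lengths in m; the calibration is good to about 2 mm. A picture is of the moment at which its call begins: read the wrist's pose just before it. camera_info takes no time and is no camera call.
- ctrl.close_job(): hands the job in, once; it reports no verdict.
The state is a dict: "time_s": time; "joint_positions": joint angles; "joint_vel": joint speeds; "joint_efforts": joint torques, N m; "tcp_pos": TCP position; "tcp_rot": TCP orientation; "force": force on the tool from outside, world axes, zero at the start; "torque": the same for the moment, N m; "grip_width": opening from 0.0 (shut) to 1.0 (fully open).
Only numpy, scipy, OpenCV 4.12 (cv2) and the standard library are available. Lean on these libraries where they do the work, as an engineer would, in place of code of your own. Each camera call takes 0.05 s, during which the arm holds its last target.

## Working session

There is one attempt and no reset: what is moved stays moved. The work goes in short steps, Python scripts to look and compute and a tool call to move; the robot and the scene stay as the last step left them, time stands still between calls to the robot, and variables do not carry over. Pictures are saved under pics/ and viewed, and the job is handed in when it is done.

Besides the shell and the picture viewer there is one more tool, called after "Call:" by a JSON object that holds its "fn" and its "kwargs". drive_tool: Moves the arm, as the interface text tells. Its arguments: {"type":"object","properties":{"targets":{"type":"array"},"grip":{"type":"number"},"grip_force":{"type":"number"}},"required":["targets"]}

```bash
mkdir -p pics
python3 - <<'E'
from workcell import ctrl
import cv2
s=ctrl.observe();print(s)
for n in("scene","top","wrist"):
    print(n,ctrl.camera_info(n))
for n in("scene","top"):
    cv2.imwrite(f"pics/{n}0.png",ctrl.read_camera(n)[:,:,::-1])
E
```

```text
{'time_s': 0.0, 'joint_positions': array([ 1.05160727e+00,  3.13457672e-01,  1.49847467e+00, -1.42616143e-05,
        1.33099813e+00, -2.23423131e-01]), 'joint_vel': array([-0.00124574,  0.00090363,  0.00059323,  0.00030271, -0.00063255,
        0.00090431]), 'joint_efforts': array([ 4.01855423e-04, -4.12267900e+01, -2.59743690e+01, -1.04033415e-04,
        4.12818903e-03, -1.30165310e-05]), 'tcp_pos': array([0.1529118 , 0.50195437, 0.230717  ]), 'tcp_rot': array([-0.98925115,  1.33597295,  0.98833584]), 'force': array([-0.26301778,  0.24534416,  0.34624945]), 'torque': array([ 0.01125393, -0.00702275,  0.00835109]), 'grip_width': 0.9982280725419606}
scene {'vfov': 55.7376469002845, 'cx': 276.1113223325611, 'cy': 197.49220203394998, 'rvec': array([ 2.33295675, -0.80462416,  0.30467887]), 'tvec': array([-0.39546978,  0.3242837 ,  1.02120923])}
top {'vfov': 45.76164712450554, 'cx': 272.4723629492113, 'cy': 210.59306622889886, 'rvec': array([ 2.13408044, -2.18864157,  0.12672942]), 'tvec': array([0.05786272, 0.53277799, 1.32837704])}
wrist {'vfov': 63.12498445034115, 'cx': 279.52080829872426, 'cy': 209.27866825888083, 'T_tool_cam': array([[-6.83900231e-04, -2.69079605e-01,  9.63117697e-01,
        -1.42198854e-01],
       [ 7.36950808e-04, -9.63117796e-01, -2.69079109e-01,
         6.79416402e-02],
       [ 9.99999495e-01,  5.25747100e-04,  8.56974915e-04,
        -2.59664899e-04],
       [ 0.00000000e+00,  0.00000000e+00,  0.00000000e+00,
         1.00000000e+00]])}
```

View pics/top0.png

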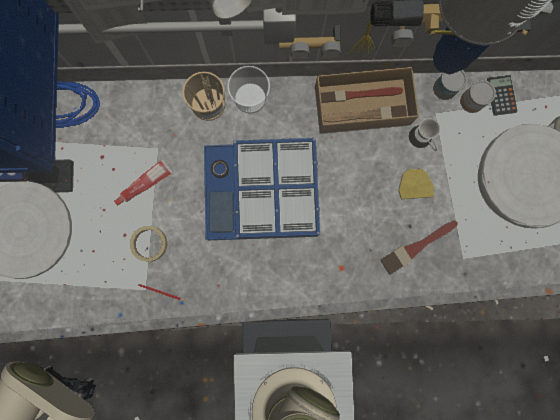

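View pics/scene0.png

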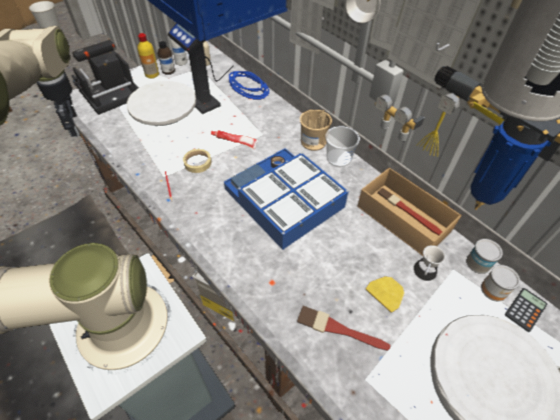

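The top view shows the box at about cols 205–318, rows 139–239. The flap centres are near (255,164), (295,163), (257,212) and (297,210), and the tray is on the left. Next I'll measure the flaps by mask.

```bash
cat > h.py <<'E'
import numpy as np,cv2
from workcell import ctrl
from scipy.spatial.transform import Rotation as R
def ray(n,uv,z):
    c=ctrl.camera_info(n);f=210/np.tan(np.radians(c['vfov'])/2)
    Rm=R.from_rotvec(c['rvec']).as_matrix();C=-Rm.T@c['tvec']
    uv=np.atleast_2d(uv)
    d=np.c_[(uv[:,0]-c['cx'])/f,(uv[:,1]-c['cy'])/f,np.ones(len(uv))]@Rm
    return C+d*((z-C[2])/d[:,2])[:,None]
E
python3 - <<'E'
from h import *
for n,box in(("top",(200,130,325,245)),("scene",(220,145,352,245))):
    im=cv2.imread(f"pics/{n}0.png");x0,y0,x1,y1=box
    hsv=cv2.cvtColor(im,cv2.COLOR_BGR2HSV)
    m=((hsv[...,1]<70)&(hsv[...,2]>150)).astype(np.uint8)
    # region within blue box: close then
    mm=np.zeros_like(m);mm[y0:y1,x0:x1]=m[y0:y1,x0:x1]
    bl=((hsv[...,1]>120)&(abs(hsv[...,0].astype(int)-110)<15)).astype(np.uint8)
    b2=np.zeros_like(bl);b2[y0:y1,x0:x1]=bl[y0:y1,x0:x1]
    cs,_=cv2.findContours(b2,cv2.RETR_CCOMP,cv2.CHAIN_APPROX_NONE)
    for c in cs:
        a=cv2.contourArea(c)
        if 500<a:
            r=cv2.minAreaRect(c);p=cv2.boxPoints(r)
            w=ray(n,[r[0]],.08)[0]
            cn=ray(n,p,.08)[:,:2]
            print(n,a,np.round(r[0],1),np.round(r[1],1),w.round(4),np.linalg.norm(np.roll(cn,-1,0)-cn,axis=1).round(4), np.degrees(np.arctan2(*(cn[1]-cn[0])[::-1])).round(1))
    cv2.imwrite(f"pics/{n}crop.png",cv2.resize(im[y0:y1,x0:x1],None,fx=5,fy=5,interpolation=cv2.INTER_NEAREST))
E
```

```text
scene 3261.5 [294.6 188.9] [83.9 82.4] [0.5982 0.0298 0.08  ] [0.3158 0.3389 0.2638 0.2947] 6.3
scene 2104.0 [304.6 178.5] [79.4 34.6] [0.651 0.044 0.08 ] [0.1471 0.2931 0.1271 0.272 ] 22.0
```

View pics/topcrop.png

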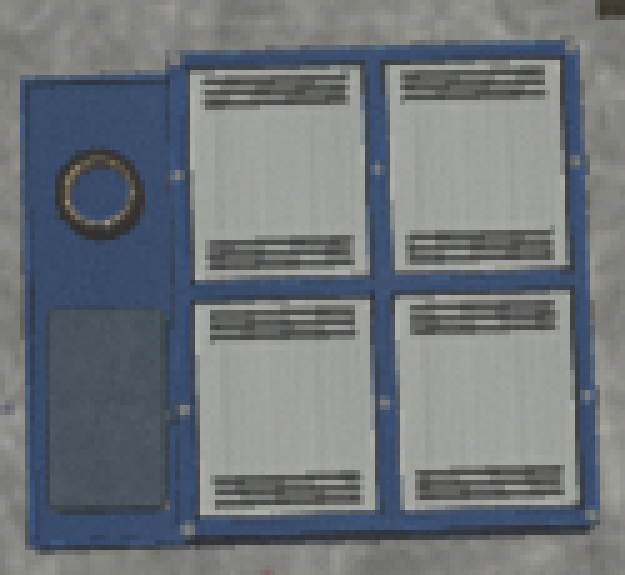

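The crop is clear: four flaps with black strips, tray on the left. The blue mask leaked, so I'll take the bright flap blobs instead.

Run:
```python
from h import *
for n,box in(("top",(234,140,318,237)),("scene",(225,145,350,245))):
    im=cv2.imread(f"pics/{n}0.png");x0,y0,x1,y1=box
    c=cv2.resize(im[y0:y1,x0:x1],None,fx=8,fy=8,interpolation=cv2.INTER_CUBIC)
    hsv=cv2.cvtColor(c,cv2.COLOR_BGR2HSV)
    m=((c.min(2)>105)&(hsv[...,1]<75)).astype(np.uint8)
    m=cv2.morphologyEx(m,cv2.MORPH_OPEN,np.ones((3,3)))
    cs,_=cv2.findContours(m,cv2.RETR_EXTERNAL,cv2.CHAIN_APPROX_NONE)
    cent=[]
    for q in sorted(cs,key=cv2.contourArea)[::-1][:6]:
        a=cv2.contourArea(q)
        p=(q[:,0,:]+.5)/8-.5+[x0,y0]
        w=ray(n,p,.08)[:,:2].astype(np.float32)
        r=cv2.minAreaRect(w)
        print(n,a,np.round(r[0],4),np.round(r[1],4),round(r[2],1))
```

```text
top 95754.0 [ 0.5294 -0.0193] [0.1145 0.0942] 0.6
top 95594.5 [0.5285 0.0864] [0.1144 0.0937] 0.8
top 92539.0 [0.6542 0.0875] [0.1145 0.094 ] 0.5
top 92249.0 [ 0.6553 -0.0181] [0.1144 0.0941] 0.5
top 1830.0 [ 0.688 -0.077] [0.0054 0.0576] 88.0
top 310.0 [0.7185 0.1414] [0.005  0.0079] 89.1
scene 245534.5 [0.5833 0.0396] [0.402 0.422] 52.3
scene 94525.0 [0.3744 0.0324] [0.114  0.2568] 0.3
scene 67239.5 [ 0.5258 -0.0257] [0.1253 0.104 ] 0.8
scene 58849.5 [0.5285 0.0837] [0.1178 0.1052] 0.6
scene 58714.5 [ 0.6551 -0.0228] [0.1179 0.1029] 0.5
scene 51918.0 [0.6541 0.0825] [0.1181 0.1031] 0.2
```

Flap sizes agree with the known 113x93 mm. The box origin is at about (0.592, 0.034), yaw ≈0.6°. Now the moves in tool axes.

```bash
cat >> h.py <<'E'
cen=np.array([.5919,.0341]);yaw=np.radians(.6)
def world(bx,by): 
    c,s=np.cos(yaw),np.sin(yaw); return cen+[c*bx-s*by,s*bx+c*by]
def go(bx,by,z):
    s=ctrl.observe();M=R.from_rotvec(s['tcp_rot']).as_matrix()
    p=np.r_[world(bx,by),z]
    print('target',p.round(4),'offset mm',(M.T@(p-s['tcp_pos'])*1000).round(1))
E
python3 - <<'E'
from h import *
s=ctrl.observe();M=R.from_rotvec(s['tcp_rot']).as_matrix();print(M.round(3))
print('z axis heading',np.degrees(np.arctan2(M[1,2],M[0,2])))
go(-107,53,.12) if 0 else go(-.107,.053,.13)
E
```

```text
[[-0.001 -0.957  0.292]
 [-0.001  0.292  0.957]
 [-1.     0.    -0.001]]
z axis heading 73.05185346769406
target [0.4844 0.086  0.13  ] offset mm [ 101.  -438.3 -301.2]
```

Call:
{"fn": "drive_tool", "kwargs": {"targets": [{"offset": [0,-438,-301],"roll": -17.5},{"offset": [0,-438,-301],"roll": -17.5},{"offset": [0,-438,-301],"roll": -17.5},{"offset": [0,-438,-301],"roll": -17.5},{"offset": [0,-438,-301],"roll": -17.5},{"offset": [0,-438,-301],"roll": -17.5},{"offset": [0,-438,-301],"roll": -17.5},{"offset": [0,-438,-301],"roll": -17.5}], "grip": 1, "grip_force": 30}}

```text
time_s: 0.9
tcp_pos: [0.3963, 0.1964, 0.2313]
tcp_rot: [-1.216, 1.205, 1.216]
force: [0.9, 0.3, -0.2]
grip_width: 0.004
```

Run:
```python
from h import *
s=ctrl.observe();M=R.from_rotvec(s['tcp_rot']).as_matrix();print(s['time_s'],s['tcp_pos'],s['grip_width'])
print('z axis heading',np.degrees(np.arctan2(M[1,2],M[0,2])))
go(-.107,.053,.13)
```

```text
0.9 [0.3962708  0.19643535 0.23131024] 0.0036146423617086443
z axis heading 90.54426358249538
target [0.4844 0.086  0.13  ] offset mm [ 101.3  -87.  -111.3]
```

Call:
{"fn": "drive_tool", "kwargs": {"targets": [{"offset": [70,-87,-111]},{"offset": [70,-87,-111]},{"offset": [70,-87,-111]},{"offset": [100,-87,-111]},{"offset": [125,-87,-111]},{"offset": [135,-87,-111]},{"offset": [135,-87,-111]}]}}

```text
invalid input at $.targets[0]: expected keys offset, roll
```

Run:
```python
from h import *
s=ctrl.observe();print(s['time_s'],s['tcp_pos'],s['force'])
go(-.107,.053,.08)
cv2.imwrite("pics/w1.png",ctrl.read_camera("wrist")[:,:,::-1])
cv2.imwrite("pics/s1.png",ctrl.read_camera("scene")[:,:,::-1])
```

```text
0.9 [0.3962708  0.19643535 0.23131024] [ 0.86079811  0.30332198 -0.21461497]
target [0.4844 0.086  0.08  ] offset mm [ 151.3  -87.  -111.3]
```

View pics/w1.png

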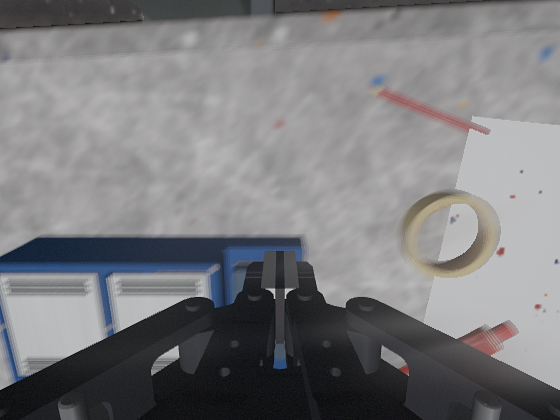

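The call was refused because every row needs a roll. The wrist picture was taken before the move: it shows the shut fingers at about (280,270), the box at lower left and the tape ring at (450,235). I'll resend the move.

Call:
{"fn": "drive_tool", "kwargs": {"targets": [{"offset": [70,-87,-111],"roll": 0},{"offset": [70,-87,-111],"roll": 0},{"offset": [70,-87,-111],"roll": 0},{"offset": [100,-87,-111],"roll": 0},{"offset": [125,-87,-111],"roll": 0},{"offset": [135,-87,-111],"roll": 0},{"offset": [135,-87,-111],"roll": 0}]}}

```text
time_s: 1.7
tcp_pos: [0.4828, 0.0886, 0.0956]
tcp_rot: [-1.215, 1.206, 1.219]
force: [-0.1, 0.8, 0.0]
grip_width: 0.0
```

Run:
```python
from h import *
s=ctrl.observe();print(s['time_s'],s['tcp_pos'],s['force'])
go(-.107,.053,.08)
cv2.imwrite("pics/w2.png",ctrl.read_camera("wrist")[:,:,::-1])
cv2.imwrite("pics/s2.png",ctrl.read_camera("scene")[:,:,::-1])
s=ctrl.observe();print(s['time_s'],s['tcp_pos'],s['force'])
```

```text
1.7 [0.48283703 0.08859248 0.09555654] [-0.05982972  0.82467449  0.0437456 ]
target [0.4844 0.086  0.08  ] offset mm [15.6 -1.5 -2.6]
1.8 [0.48399448 0.08856914 0.09742121] [-0.40427255  0.31341745  0.96367292]
```

View pics/w2.png

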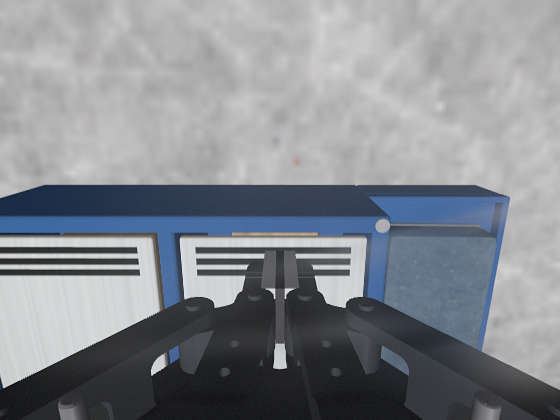

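The fingertips stand over the near left flap's strip, about (280,255). I'll press carefully in small steps.

Call:
{"fn": "drive_tool", "kwargs": {"targets": [{"offset": [12,0,-2],"roll": 0},{"offset": [15,0,-2],"roll": 0},{"offset": [16,0,-2],"roll": 0},{"offset": [17,0,-2],"roll": 0},{"offset": [17,0,-2],"roll": 0},{"offset": [17,0,-2],"roll": 0}]}}

```text
time_s: 2.4
tcp_pos: [0.4838, 0.0862, 0.0795]
tcp_rot: [-1.217, 1.204, 1.216]
force: [0.1, -0.1, -0.4]
grip_width: -0.002
```

Call:
{"fn": "drive_tool", "kwargs": {"targets": [{"offset": [1,0,0],"roll": 0},{"offset": [2,0,0],"roll": 0},{"offset": [2,0,0],"roll": 0}]}}

```text
time_s: 2.7
tcp_pos: [0.4837, 0.0862, 0.0774]
tcp_rot: [-1.216, 1.204, 1.216]
force: [-0.2, 0.9, 1.0]
grip_width: -0.001
```

Call:
{"fn": "drive_tool", "kwargs": {"targets": [{"offset": [1,0,0],"roll": 0},{"offset": [2,0,0],"roll": 0},{"offset": [2,0,0],"roll": 0}]}}

```text
time_s: 3.0
tcp_pos: [0.4837, 0.0861, 0.0753]
tcp_rot: [-1.216, 1.204, 1.216]
force: [0.2, 0.4, 1.3]
grip_width: -0.002
```

Call:
{"fn": "drive_tool", "kwargs": {"targets": [{"offset": [1,0,0],"roll": 0},{"offset": [2,0,0],"roll": 0},{"offset": [2,0,0],"roll": 0}]}}

```text
time_s: 3.3
tcp_pos: [0.4836, 0.0861, 0.0732]
tcp_rot: [-1.216, 1.205, 1.216]
force: [-0.1, 0.4, 0.6]
grip_width: -0.001
```

Run:
```python
from h import *
a=ctrl.read_camera("scene")[130:250,215:355,::-1]
b=ctrl.read_camera("wrist")[:,:,::-1]
cv2.imwrite("pics/s3.png",cv2.resize(a,None,fx=5,fy=5))
cv2.imwrite("pics/w3.png",b)
print(ctrl.observe()['force'])
```

```text
[ 0.66898095 -0.09271431  1.03823677]
```

View pics/s3.png

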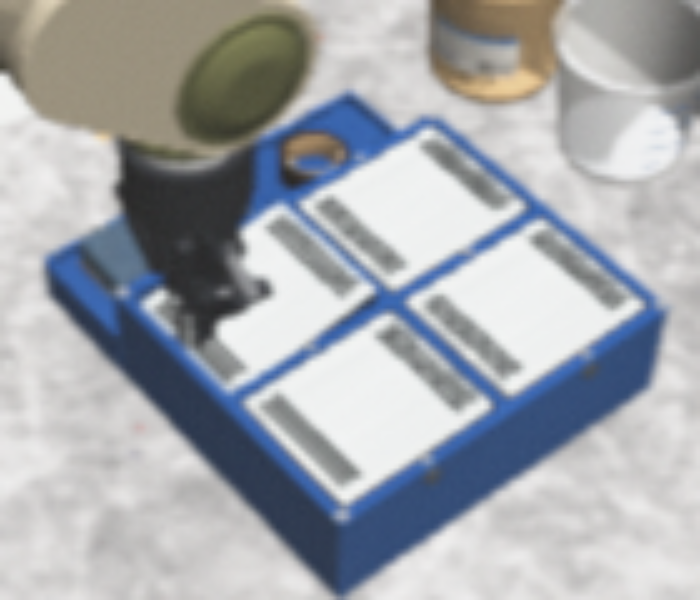

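View pics/w3.png

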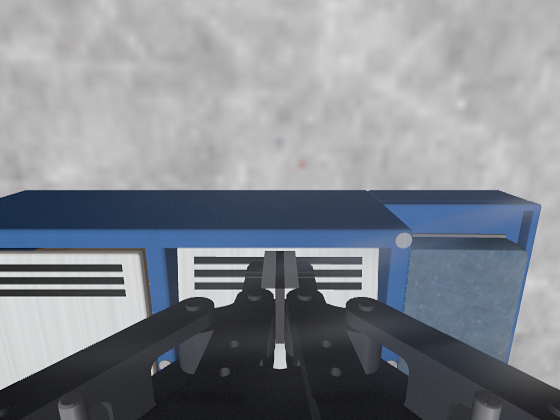

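The flap rocks: its far edge stands up at crop (370,300), and the force stays at about 1 N. So the near left flap is free. Next I push down while shifting toward the axle (−tool y).

Call:
{"fn": "drive_tool", "kwargs": {"targets": [{"offset": [3,-2,0],"roll": 0},{"offset": [6,-4,0],"roll": 0},{"offset": [9,-6,0],"roll": 0},{"offset": [12,-8,0],"roll": 0},{"offset": [14,-9,0],"roll": 0},{"offset": [14,-9,0],"roll": 0}]}}

```text
time_s: 4.0
tcp_pos: [0.4928, 0.0862, 0.059]
tcp_rot: [-1.216, 1.205, 1.216]
force: [-0.2, -0.3, -0.6]
grip_width: -0.002
```

Call:
{"fn": "drive_tool", "kwargs": {"targets": [{"offset": [3,-1,0],"roll": 0},{"offset": [6,-2,0],"roll": 0},{"offset": [9,-3,0],"roll": 0},{"offset": [12,-4,0],"roll": 0},{"offset": [14,-4,0],"roll": 0},{"offset": [14,-4,0],"roll": 0}]}}

```text
time_s: 4.6
tcp_pos: [0.4964, 0.0863, 0.0449]
tcp_rot: [-1.216, 1.205, 1.217]
force: [0.3, -1.4, 0.1]
grip_width: 0.003
```

Run:
```python
from h import *
a=ctrl.read_camera("scene")[130:250,215:355,::-1]
cv2.imwrite("pics/s4.png",cv2.resize(a,None,fx=5,fy=5))
s=ctrl.observe();print(s['force'],s['tcp_pos'])
```

```text
[-0.24427902 -0.46570469 -0.07642547] [0.49643792 0.08627816 0.04504109]
```

View pics/s4.png

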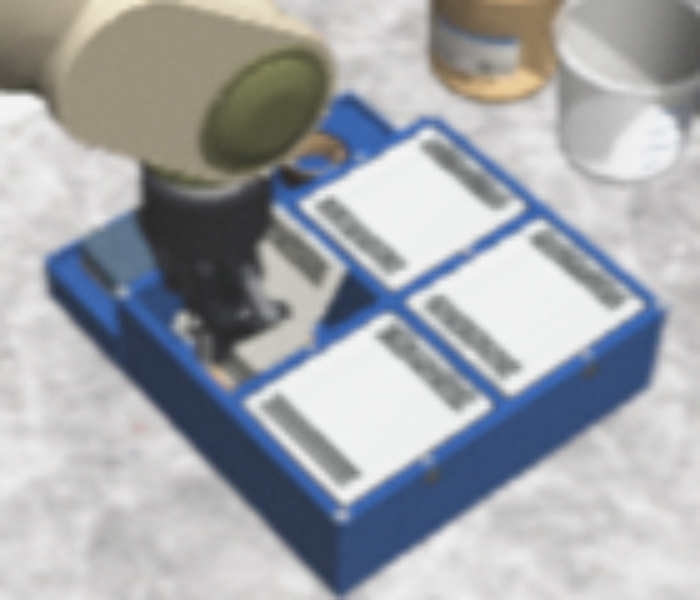

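The flap is clearly tilting, with its near edge down in the opening. A bit further in the same direction.

Call:
{"fn": "drive_tool", "kwargs": {"targets": [{"offset": [1,-1,0],"roll": 0},{"offset": [2,-3,0],"roll": 0},{"offset": [3,-5,0],"roll": 0},{"offset": [3,-5,0],"roll": 0}]}}

```text
time_s: 5.05
tcp_pos: [0.5015, 0.0863, 0.042]
tcp_rot: [-1.216, 1.205, 1.217]
force: [-0.8, -0.9, -0.7]
grip_width: -0.003
```

Run:
```python
from h import *
a=ctrl.read_camera("scene")[130:250,215:355,::-1]
cv2.imwrite("pics/s5.png",cv2.resize(a,None,fx=5,fy=5))
cv2.imwrite("pics/w5.png",ctrl.read_camera("wrist")[:,:,::-1])
s=ctrl.observe();print(s['force'],s['tcp_pos'])
```

```text
[-0.63655079  0.50655157 -0.09920686] [0.50161719 0.08634857 0.04222287]
```

View pics/s5.png

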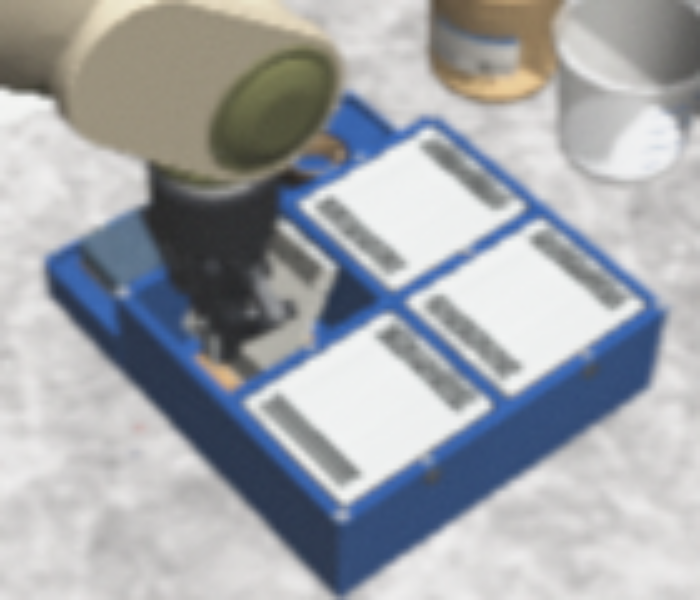

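View pics/w5.png

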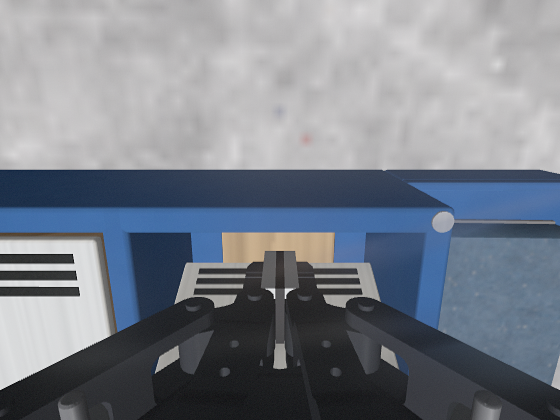

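The scene picture shows the raised rear corner at crop (337,265). I'll get the tilt by casting its ray onto the flap's right-edge plane.

Run:
```python
from h import *
for uv in [(337,265),(334,262),(340,268)]:
    px=(215+uv[0]/5,130+uv[1]/5)
    a,b=ray("scene",px,.08)[0],ray("scene",px,.12)[0]
    t=(.0404-a[1])/(b[1]-a[1]);p=a+t*(b-a)
    print(p.round(4),np.arctan2(p[2]-.078,p[0]-.5285),np.hypot(p[2]-.078,p[0]-.5285))
```

```text
[0.5576 0.0404 0.1255] 1.021223398906912 0.05565674913271237
[0.5552 0.0404 0.1297] 1.0941700125892042 0.058185114360175275
[0.56   0.0404 0.1212] 0.9412054952742378 0.05343691972269362
```

The tilt is about 1.0 rad. The radius comes out at 56 mm against the true 56.5 mm. Retreating up and slightly back.

Call:
{"fn": "drive_tool", "kwargs": {"targets": [{"offset": [-3,3,0],"roll": 0},{"offset": [-10,6,0],"roll": 0},{"offset": [-25,6,0],"roll": 0},{"offset": [-50,6,0],"roll": 0},{"offset": [-90,6,0],"roll": 0},{"offset": [-140,10,0],"roll": 0},{"offset": [-170,60,0],"roll": 0},{"offset": [-170,100,0],"roll": 0}]}}

```text
time_s: 5.95
tcp_pos: [0.4018, 0.0852, 0.2156]
tcp_rot: [-1.22, 1.2, 1.211]
force: [-0.9, -0.1, -0.6]
grip_width: 0.002
```

Run:
```python
from h import *
f=ctrl.read_camera("scene")[:,:,::-1]
cv2.imwrite("pics/s6.png",cv2.resize(f[130:250,215:355],None,fx=5,fy=5))
cv2.imwrite("pics/t6.png",ctrl.read_camera("top")[:,:,::-1])
s=ctrl.observe();print(s['time_s'],s['force'],s['tcp_pos'])
```

```text
6.05 [1.49565926 0.01150319 0.02972391] [0.39742482 0.08586965 0.2135269 ]
```

View pics/s6.png

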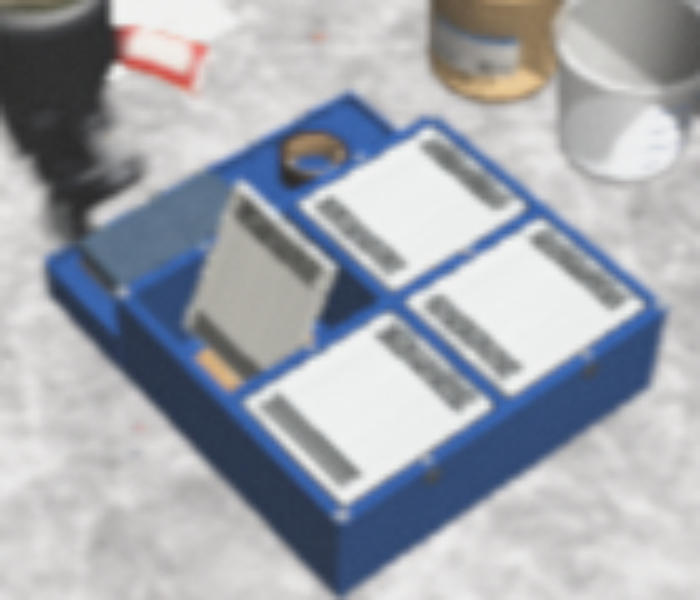

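View pics/t6.png

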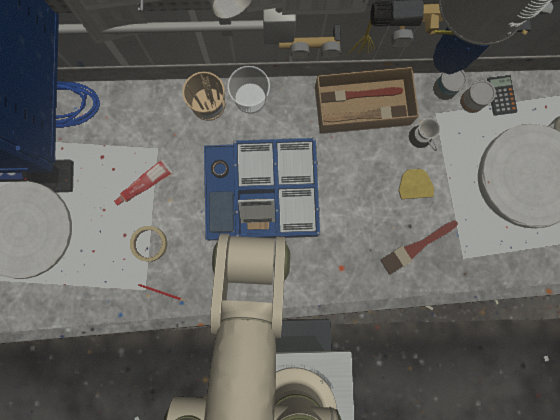

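The near left flap stands open, with its corner still at crop (337,267). The other three are flush, the bystanders are unmoved, and the arm is clear.

Run:
```python
from workcell import ctrl
print(ctrl.close_job())
```

```text
the job is handed in; nothing more can be done
None
```

The near left flap is the free one. It now stands open at about 1.0 rad (57°), well past the 45° asked for, and I have handed the job in.

- **Finding the free flap:** I located the box in the top camera, and the measured flap sizes matched the given ones to within about 1.5 mm. With the gripper shut I pressed the near left strip first, and it rocked at about 1 N. The other three flaps were never touched.
- **Opening it:** I pushed the flap down while moving toward its axle, then withdrew upward and back. The force readings between steps stayed within about 1.5 N.
- **Last checks:** After the retreat, the scene camera showed the flap's raised corner where it had been when I measured the tilt. That puts it at 1.0 ± 0.08 rad, and the flap radius came out at 56 mm against the true 56.5 mm. The other flaps looked flush, nothing in the tray or on the bench looked moved, and the arm was clear at z = 0.21 m at 6 s.
- **Disagreements:** No check disagreed. One move call was refused because its rows lacked a roll value; I corrected it and sent it again. My first colour mask in the top view failed, so I replaced it before measuring.

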